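# Spice jars back in the rack, labels up

### The arm

A 6-joint arm with a two-finger parallel gripper is mounted at the origin on a cart in front of the work surface, level with it; the furniture and walls round the work are solid. World frame = base frame: x ahead of the robot, y to its left, z up, the work surface at z = 0. Lengths are in mm, angles in degrees, forces in N, time in s.
With the tool pointing down it reaches from about 350 to 850 mm from the base axis. Payload 8.1 kg.
Tool frame: the origin (TCP) lies at the very end of the fingers, on their centre line; the grasp point (between the pads) lies 19 mm behind it (r.grip_point_offset is the distance from the TCP to the grasp point, in mm); z points along the fingers, y is the line along which they close (so a half turn about z gives the same grasp; the last joint's range is limited). The gripper opens to 85 mm and grips with 20 to 120 N. Pads are 22 mm wide; open, the fingers measure 114 mm over their backs; the gripper's body (76 mm by 85 mm) begins 54 mm behind the grasp point. The pads swing forward as they close: fully open they stand 13 mm farther back than shut.
Start: joints at [71.941, 7.471, 85.268, -0, 87.261, -4.893], TCP at [136.647, 584.237, 231.292] pointing down, gripper open.
Joint ranges: [-169.43, 169.43], [-51.17, 129.36], [1.28, 143.12], [-76.62, 256.62], [0, 156.53], [-152.29, 152.29]. Speed limits (degrees/s): [136.94, 136.94, 159.86, 180, 180, 180].

### API

Orientations are given as [roll, pitch, yaw] about the fixed x, y, z axes, in that order (R = Rz(yaw) Ry(pitch) Rx(roll)).
In Python, from bench import status, eyes, r gives the robot as it stands.
- The arm moves only by the shell command python3 -m handwheel 'ROWS' [FORCE]. ROWS is a JSON object whose one key "series" holds a list that holds one entry, the list of rows, each a list of 7 numbers: the shift along the tool's x, y, z in cm, then the turn, a rotation vector about the tool's x, y, z in rad, then the opening, from 0 (shut) to 1 (fully open). In form: {"series": [[[tx, ty, tz, rx, ry, rz, claw], ...]]}. A call has 1 to 12 rows; each row is the pose to reach, as a shift and turn from the pose commanded when the call began, along the tool's axes at that moment; what a row does not reach only later rows make up. A row lasts 1/8 s, in which the tool goes at most 62.5 mm and 10.7 degrees, less where a joint would pass 70% of its speed; a pose out of reach is approached as far as the arm can. A call with a gripper value outside its range is refused whole. The fingers move at their own pace and stop on an object; FORCE is the grip in N (left out, the last holds). Time passes only in rows, so rows that repeat a pose let the fingers close. It gives the time, the measured TCP pose, the force, the opening and the grip force at its end, in the units of the state.
- status.sense(): the state, without advancing time (a new reading comes with each control period).
- eyes.snapshot(name): name is "side" or "top" or "wrist"; returns a dict with "img" (400x640x3 uint8, red, green, blue), "mtx" (3x3 intrinsics, pixels), "R" (3x3) and "t" (3): a world point X has camera coordinates R X + t. Camera axes: x right, y down, z forward; pixel columns grow to the right and rows downward; lengths in mm; the calibration is good to about 2 mm. A picture is of the moment at which its call begins. There is no depth.
- r.hand_in(): hands the job in; it is judged then, once.
The state is a dict: "time": time; "joint_pos": joint angles; "qd": joint speeds; "joint_efforts": joint torques, N m; "tool_pos": TCP position; "tcp_rot": TCP orientation; "ft_force": force on the tool from outside, world axes, zero at the start; "wrist_torque": the same for the moment, N m; "finger_gap": finger opening in mm; "grip_force": force on a finger pad.
Only numpy, scipy, OpenCV 4.12 (cv2) and the standard library are available. Lean on these libraries where they do the work, as an engineer would, in place of code of your own. Each camera call takes 0.05 s, during which the arm holds its last target. There are 200 camera calls.

### The job

Put the red and the yellow hexagonal spice jar back into the two empty nests of the wooden rack, whichever goes where and with the lid to either end, each lying in the middle of its nest, fully seated, with its front label (cream paper with a coloured band, not the small white back label) facing straight up so that the cook can read it from above. They are glass, so never let one drop, and leave the green jar and the other things on the worktop where they are.

Things in the scene. Friction and masses are not known exactly. Their poses are not given: they have to be found in the camera images.
- jar_red: Hexagonal glass jar of red paprika, black lid, lying on the worktop. 50 mm across flats, 58 across corners; 64 long: body 46, then neck and lid 44 across; end faces flat. About 0.12 kg. Origin on the axis midway between the end faces, 25 mm above what it lies on. x: along the axis to the lid (roughly away from the robot at first). z: out of the front-label flat; z up = label up.
- jar_red_label (a point): Centre of the red jar's front label: cream paper, 36 x 25 mm, with a red band and a red ring, on one flat, 25 mm from the jar's axis; axes as the jar's. The flat on the far side of the jar has a small plain white back label 16 mm square; the other four flats are bare glass. At the start the front label is one flat (60 degrees) away from the top, on the upper right side (-y).
- jar_yellow: Hexagonal glass jar of yellow turmeric, black lid, lying on the worktop. 50 mm across flats, 58 across corners; 64 long: body 46, then neck and lid 44 across; end faces flat. About 0.12 kg. Origin on the axis midway between the end faces, 25 mm above what it lies on. x: along the axis to the lid (roughly away from the robot at first). z: out of the front-label flat; z up = label up.
- jar_yellow_label (a point): Centre of the yellow jar's front label: cream paper, 36 x 25 mm, with a yellow band and a yellow ring, on one flat, 25 mm from the jar's axis; axes as the jar's. The flat on the far side of the jar has a small plain white back label 16 mm square; the other four flats are bare glass. At the start the front label is two flats (120 degrees) away from the top, on the lower left side (+y).
- jar_green: The same jar filled with green herbs, green band, label up, already lying in the middle nest with its lid away from the robot: it shows how a jar should lie. Same size, origin and axes. Leave it alone.
- rack: Low light-wood rack, fixed, 64 mm deep (x), 284 wide (y): a board (top 14 mm above the worktop) with three saddles 95 mm apart and low end cheeks (tops at 28 mm). Origin at the centre of its underside on the worktop; x away from the robot, y left. Each saddle, 44 mm long along x, holds one nest. A seated jar overhangs its saddle at both ends, so fingers can hold it by its end faces.
- nest_left (a point): Centre of the floor of the left (+y) nest, empty at the start; axes as the rack's. A nest is a groove along x like the lower part of a lying hexagon: floor 32 mm wide, 22 mm above the worktop; walls sloping outwards, 60 degrees steep, up to 18 mm above the floor; about 1.5 mm clear of a seated jar on each side. A seated jar's axis is 25 mm above this point.
- nest_right (a point): Centre of the floor of the right (-y) nest, empty at the start, the same as the left nest; axes as the rack's, x along the groove. A seated jar's axis is 25 mm above this point. Mind the wall cabinets over the back of the worktop: undersides 0.41 m up, fronts at about x = 0.6 m with knobs a few cm nearer.
- pepper_mill: turned wooden pepper mill, 58 mm across, 170 mm tall, standing behind the rack; origin at the centre of its foot; leave it alone
- mug: blue and white mug with a handle, 78 x 112 x 92 mm, standing behind the jars; origin at the centre of its foot; leave it alone
- timer: round red wind-up kitchen timer with a white dial, 68 mm across, 45 mm tall, to the right of the jars; origin at the centre of its foot; leave it alone
- tin: food tin, 76 mm across, 58 mm tall, standing at the back left; origin at the centre of its foot; leave it alone
- opener: steel bottle opener with a riveted wooden handle, 156 x 38 x 16 mm, lying at the front right; origin at the centre of its underside; leave it alone
There are look-alikes about, which are no part of the job. Leave any purple look-alike of the jar_red alone.

How it is judged (in metres and radians):
On the way:
1. the first of the two jars, either one, lies released, label up and fully seated in an empty nest (((angle between jar_red's own z axis and vertical below 0.12 rad and z of jar_red in the frame of nest_left between 0.0225 and 0.028 m and x of jar_red in the frame of nest_left between -0.014 and 0.014 m and y of jar_red in the frame of nest_left between -0.004 and 0.004 m and angle between the x axis of jar_red and the x axis of nest_left, either way round below 0.1 rad and linear speed of jar_red below 0.02 m/s and contact force between the fingers and jar_red below 0.2 N) or (angle between jar_red's own z axis and vertical below 0.12 rad and z of jar_red in the frame of nest_right between 0.0225 and 0.028 m and x of jar_red in the frame of nest_right between -0.014 and 0.014 m and y of jar_red in the frame of nest_right between -0.004 and 0.004 m and angle between the x axis of jar_red and the x axis of nest_right, either way round below 0.1 rad and linear speed of jar_red below 0.02 m/s and contact force between the fingers and jar_red below 0.2 N) or (angle between jar_yellow's own z axis and vertical below 0.12 rad and z of jar_yellow in the frame of nest_left between 0.0225 and 0.028 m and x of jar_yellow in the frame of nest_left between -0.014 and 0.014 m and y of jar_yellow in the frame of nest_left between -0.004 and 0.004 m and angle between the x axis of jar_yellow and the x axis of nest_left, either way round below 0.1 rad and linear speed of jar_yellow below 0.02 m/s and contact force between the fingers and jar_yellow below 0.2 N) or (angle between jar_yellow's own z axis and vertical below 0.12 rad and z of jar_yellow in the frame of nest_right between 0.0225 and 0.028 m and x of jar_yellow in the frame of nest_right between -0.014 and 0.014 m and y of jar_yellow in the frame of nest_right between -0.004 and 0.004 m and angle between the x axis of jar_yellow and the x axis of nest_right, either way round below 0.1 rad and linear speed of jar_yellow below 0.02 m/s and contact force between the fingers and jar_yellow below 0.2 N))), for 0.2 s.
At the end, for the whole second after the job is handed in: The red and the yellow jar lie one in the left and one in the right nest, released and at rest, front label up (within 7 degrees), fully down on the nest floor (axis 22.5 to 28 mm above it), in line with the groove (within 0.1 rad and 4 mm) and not more than 14 mm off the nest's centre along it (((angle between each of jar_red, jar_yellow's own z axis and vertical below 0.12 rad and z of jar_red in the frame of nest_left between 0.0225 and 0.028 m and x of jar_red in the frame of nest_left between -0.014 and 0.014 m and y of jar_red in the frame of nest_left between -0.004 and 0.004 m and angle between the x axis of jar_red and the x axis of nest_left, either way round below 0.1 rad and linear speed of each of jar_red, jar_yellow below 0.02 m/s and contact force between the fingers and jar_red below 0.2 N and z of jar_yellow in the frame of nest_right between 0.0225 and 0.028 m and x of jar_yellow in the frame of nest_right between -0.014 and 0.014 m and y of jar_yellow in the frame of nest_right between -0.004 and 0.004 m and angle between the x axis of jar_yellow and the x axis of nest_right, either way round below 0.1 rad and contact force between the fingers and jar_yellow below 0.2 N) or (angle between each of jar_red, jar_yellow's own z axis and vertical below 0.12 rad and z of jar_red in the frame of nest_right between 0.0225 and 0.028 m and x of jar_red in the frame of nest_right between -0.014 and 0.014 m and y of jar_red in the frame of nest_right between -0.004 and 0.004 m and angle between the x axis of jar_red and the x axis of nest_right, either way round below 0.1 rad and linear speed of each of jar_red, jar_yellow below 0.02 m/s and contact force between the fingers and jar_red below 0.2 N and z of jar_yellow in the frame of nest_left between 0.0225 and 0.028 m and x of jar_yellow in the frame of nest_left between -0.014 and 0.014 m and y of jar_yellow in the frame of nest_left between -0.004 and 0.004 m and angle between the x axis of jar_yellow and the x axis of nest_left, either way round below 0.1 rad and contact force between the fingers and jar_yellow below 0.2 N))); the robot touches nothing.
It fails at once if the green jar is pushed more than 12 mm from its place or rolled in its nest (distance of jar_green from where it was at the start of the episode above 0.012 m or angle between jar_green's own z axis and vertical above 0.2 rad).
It fails at once if another thing on the worktop is displaced by more than 30 mm (distance of any of pepper_mill, mug, timer, tin, opener from where it was at the start of the episode above 0.03 m).
It fails at once if a jar is dropped from more than about 2.5 cm or thrown (faster than 0.7 m/s while not held) ((linear speed of jar_red above 0.7 m/s and contact force between the fingers and jar_red below 0.5 N) or (linear speed of jar_yellow above 0.7 m/s and contact force between the fingers and jar_yellow below 0.5 N)).
It also fails if it takes over 72 s, if anything falls off the work surface, if the arm or the gripper's body presses on something with over 40 N, if the wrist force passes 120 N, or if a joint passes its speed limit or range.

## Working session

There is one attempt and no reset: what is moved stays moved. The work goes in short steps, Python scripts to look and compute and a shell command to move; the robot and the scene stay as the last step left them, time stands still between calls to the robot, and variables do not carry over. Pictures are saved under pics/ and viewed, at most 10 in all, crops included, and the job is handed in when it is done.

```bash
mkdir -p pics; ls; python3 - <<'E'
from bench import status, eyes, r
import cv2,numpy as np
print(status.sense())
for n in ["top","side"]:
    s=eyes.snapshot(n); cv2.imwrite(f"pics/{n}0.png",s["img"][:,:,::-1]); print(n,s["mtx"].tolist(),np.round(s["R"],4).tolist(),np.round(s["t"],1).tolist())
E
```

```text
pics
{'time': 0.0, 'joint_pos': array([ 7.19402151e+01,  7.51518389e+00,  8.53309805e+01, -1.72619147e-03,
        8.72629185e+01, -4.89531695e+00]), 'qd': array([-0.04094537,  0.00466938, -0.0791375 , -0.00637218, -0.02286665,
        0.00387185]), 'joint_efforts': array([ 1.31646422e-03, -5.69411767e+01, -5.00555384e+01, -3.02343024e-04,
        1.46407768e-02, -3.04678326e-05]), 'tool_pos': array([136.48224765, 583.68356561, 230.2273583 ]), 'tcp_rot': array([-1.79891168e+02, -7.59086906e-03,  1.66835609e+02]), 'ft_force': array([-1.31738529, -0.24041107, -0.33645954]), 'wrist_torque': array([ 0.00010152, -0.01340529, -0.03282734]), 'grip_force': 0.0, 'finger_gap': 85.39950144343992}
top [[397.6152259189799, 0.0, 319.6890620481287], [0.0, 397.6152259189799, 200.8133635258331], [0.0, 0.0, 1.0]] [[0.0152, -0.9998, 0.0154], [-0.9972, -0.0163, -0.0729], [0.0731, -0.0142, -0.9972]] [-187.0, 496.4, 1317.2]
side [[498.2646751378027, 0.0, 310.3704501535806], [0.0, 498.2646751378027, 189.5883545416324], [0.0, 0.0, 1.0]] [[0.9901, -0.1389, 0.0192], [-0.0542, -0.5053, -0.8612], [0.1293, 0.8517, -0.5079]] [-555.8, -18.0, 1864.9]
```

View pics/top0.png

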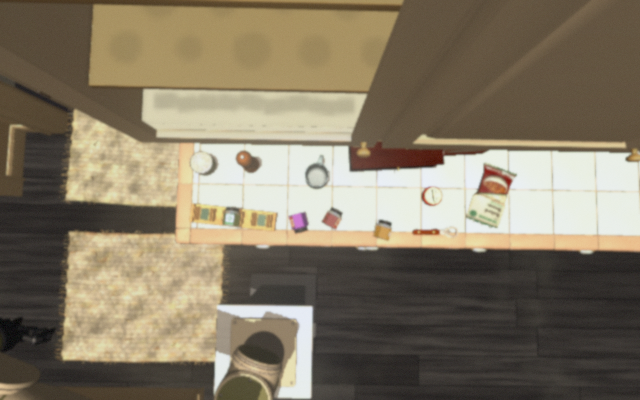

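View pics/side0.png

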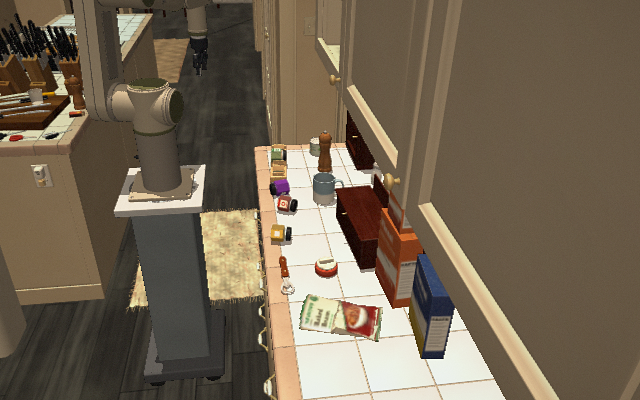

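The top view shows the rack at (235,216) with the green jar at (231,216), the purple look-alike at (299,222), the red jar at (332,217) and the yellow jar at (383,230). The mug is at (317,175), the timer at (432,196), the opener at (435,232), the mill at (246,160) and the tin at (203,162). In the side view red is at (287,204), yellow at (281,234) and purple at (280,187). Next I'll get rough positions.

```bash
cat > h.py <<'E'
from bench import status, eyes, r
import cv2, numpy as np
from scipy.spatial.transform import Rotation as Ro
def ray(s,uv):
    d=s["R"].T@np.linalg.solve(s["mtx"],[uv[0],uv[1],1.]); return -s["R"].T@s["t"], d/np.linalg.norm(d)
def onz(s,uv,z):
    c,d=ray(s,uv); return c+d*(z-c[2])/d[2]
def tri(views):   # [(snap,uv),...]
    A=np.zeros((3,3));b=np.zeros(3)
    for s,uv in views:
        c,d=ray(s,uv);P=np.eye(3)-np.outer(d,d);A+=P;b+=P@c
    return np.linalg.solve(A,b)
def proj(s,X):
    p=s["mtx"]@(s["R"]@np.asarray(X,float)+s["t"]);return p[:2]/p[2]
def pose(tilt,yaw=90.):
    """tool-down orientation; tilt>0 leans gripper body toward -y (Rx(+)) after yaw"""
    return Ro.from_euler('z',yaw-90,degrees=True)*Ro.from_euler('x',tilt,degrees=True)*Ro.from_euler('xyz',[180,0,90],degrees=True)
def delta(p,R,cur=None):
    s=status.sense()
    p0,R0=cur or (s["tool_pos"],Ro.from_euler('xyz',s["tcp_rot"],degrees=True))
    print("shift cm",np.round(R0.inv().apply(np.asarray(p)-p0)/10,2),"turn",np.round((R0.inv()*R).as_rotvec(),3))
def tcp(g,R,off=None):  # grasp point -> tcp
    return np.asarray(g)+R.as_matrix()[:,2]*(r.grip_point_offset if off is None else off)
E
python3 - <<'E'
from h import *
t=eyes.snapshot("top")
for n,uv,z in [("rackL",(195,215),25),("rackR",(277,217),25),("green",(231,215),47),("purple",(299,222),40),("red",(332,217),40),("yel",(383,230),40),("mug",(317,175),50),("mill",(246,160),100),("timer",(432,196),30),("opener",(435,232),10),("edge",(300,243),0)]:
    print(n,onz(t,uv,z).round())
delta([450,60,330],pose(0))
w=eyes.snapshot("wrist");s=status.sense();T=Ro.from_euler('xyz',s["tcp_rot"],degrees=True)
c=-w["R"].T@w["t"];print("cam in tool",T.inv().apply(c-s["tool_pos"]).round(),(T.as_matrix().T@w["R"].T).round(3).tolist(),w["mtx"][0,0])
E
```

```text
rackL [445. 235.  25.]
rackR [443. -38.  25.]
green [446. 111.  47.]
purple [ 427. -112.   40.]
red [ 445. -220.   40.]
yel [ 405. -389.   40.]
mug [ 582. -169.   50.]
mill [619.  58. 100.]
timer [ 521. -555.   30.]
opener [ 401. -571.   10.]
edge [ 357. -115.    0.]
shift cm [-42.46 -43.88  -9.9 ] turn [-1.000e-03  1.000e-03  1.341e+00]
cam in tool [  73.    1. -143.] [[0.0, -0.958, -0.288], [1.0, 0.0, 0.0], [-0.0, -0.288, 0.958]] 287.485403540973
```

```bash
python3 -c "
from h import *
delta([450,80,250],pose(0))"; python3 -m handwheel '{"series":[[[-40.5,-43.9,-2,0,0,1.341,1],[-40.5,-43.9,-2,0,0,1.341,1],[-40.5,-43.9,-2,0,0,1.341,1],[-40.5,-43.9,-2,0,0,1.341,1],[-40.5,-43.9,-2,0,0,1.341,1],[-40.5,-43.9,-2,0,0,1.341,1],[-40.5,-43.9,-2,0,0,1.341,1],[-40.5,-43.9,-2,0,0,1.341,1],[-40.5,-43.9,-2,0,0,1.341,1],[-40.5,-43.9,-2,0,0,1.341,1],[-40.5,-43.9,-2,0,0,1.341,1],[-40.5,-43.9,-2,0,0,1.341,1]]]}'
python3 - <<'E'
from h import *
import pickle
w=eyes.snapshot("wrist");pickle.dump(w,open("w1.pkl","wb"));cv2.imwrite("pics/w1.png",w["img"][:,:,::-1])
s=status.sense();print(s["tool_pos"],s["tcp_rot"]);delta([450,-240,250],pose(0))
E
```

```text
shift cm [-42.   -41.93  -1.89] turn [-1.000e-03  1.000e-03  1.341e+00]
time: 1.7
tool_pos: [430.6, 64.9, 251.1]
tcp_rot: [-180.0, -0.0, 90.0]
ft_force: [-0.7, 0.7, 0.2]
finger_gap: 85.7
grip_force: 0.0
[430.55503535  65.30139349 251.10935529] [-1.79971906e+02 -2.04504176e-02  9.00420829e+01]
shift cm [-30.53   1.92   0.1 ] turn [-0.    -0.     0.001]
```

View pics/w1.png

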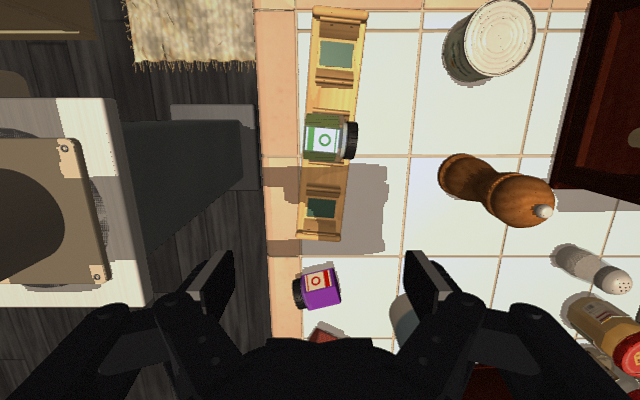

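The wrist view shows the rack upright at (297–367, 5–241). The green jar is at (328,138), the empty nests are at about (336,55) and (321,208), and the purple look-alike is at (318,287).

```bash
python3 -m handwheel '{"series":[[[-30.5,1.0,0,0,0,0,1],[-30.5,1.0,0,0,0,0,1],[-30.5,1.0,0,0,0,0,1],[-30.5,1.0,0,0,0,0,1],[-30.5,1.0,0,0,0,0,1],[-30.5,1.0,0,0,0,0,1],[-30.5,1.0,0,0,0,0,1]]]}'
python3 - <<'E'
from h import *
import pickle
w=eyes.snapshot("wrist");pickle.dump(w,open("w2.pkl","wb"))
cv2.imwrite("pics/w2.png",w["img"][:,:,::-1])
E
```

```text
time: 2.62
tool_pos: [441.2, -239.1, 251.1]
tcp_rot: [-180.0, -0.1, 90.1]
ft_force: [-0.7, 0.6, -0.4]
finger_gap: 85.2
grip_force: 0.0
```

View pics/w2.png

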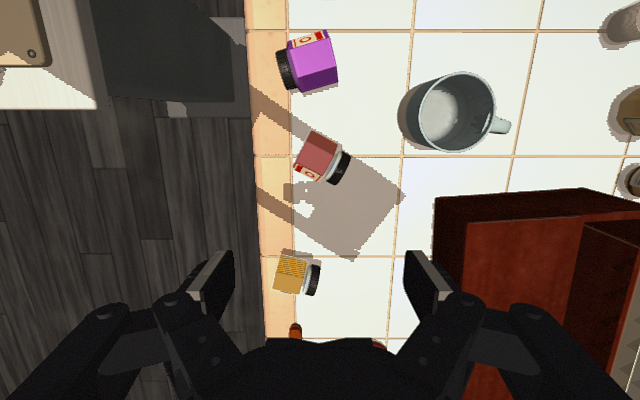

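```bash
python3 - <<'E'
import pickle,cv2,numpy as np
w1=pickle.load(open("w1.pkl","rb"))["img"];w2=pickle.load(open("w2.pkl","rb"))["img"]
def crop(im,x0,y0,w,h,k):
    o=cv2.resize(im[y0:y0+h,x0:x0+w],None,fx=k,fy=k,interpolation=cv2.INTER_CUBIC)
    for x in range((x0+9)//10*10,x0+w,10): cv2.line(o,(int((x-x0+.5)*k),0),(int((x-x0+.5)*k),6 if x%50 else 14),(255,0,255),1)
    for y in range((y0+9)//10*10,y0+h,10): cv2.line(o,(0,int((y-y0+.5)*k)),(6 if y%50 else 14,int((y-y0+.5)*k)),(255,0,255),1)
    return o
a=crop(w1,290,0,100,250,2.4)  #240x600
b=crop(w2,265,120,95,75,4)    #380x300
c=crop(w2,265,240,95,75,4)
d=crop(w2,270,20,70,85,2.5)  #175x212
out=np.zeros((600,800,3),np.uint8);out[:,:240]=a;out[:300,240:620]=b;out[300:,240:620]=c;out[:d.shape[0],622:622+d.shape[1]]=d
cv2.imwrite("pics/c1.png",out[:,:,::-1])
E
```

```text
(no output)
```

View pics/c1.png

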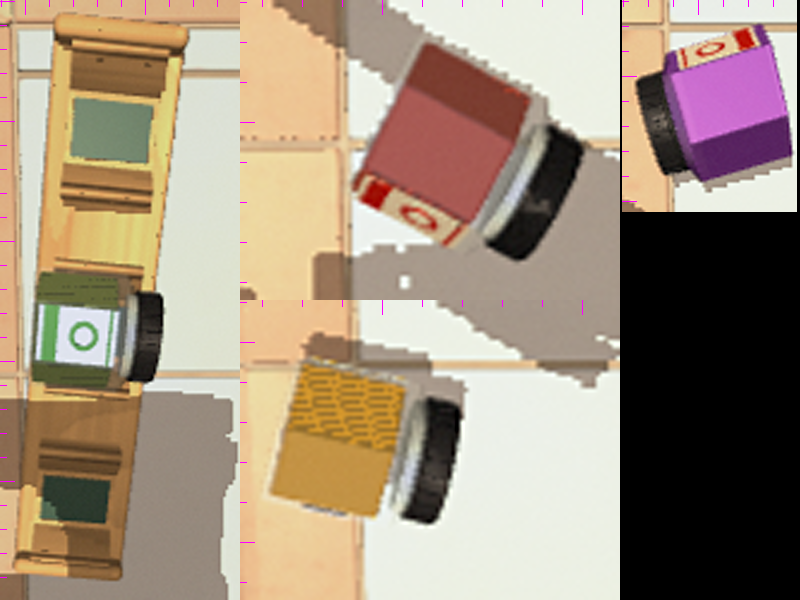

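The red jar at (320,157) has a red body and an upper-right cream label with its lid away from the robot, so it fits. The purple one at (309,62) is the look-alike. The yellow jar is at (290,276), with its white back label just visible on the lower edge.

```bash
python3 - <<'E'
from h import *
import pickle
w1=pickle.load(open("w1.pkl","rb"));w2=pickle.load(open("w2.pkl","rb"))
f=lambda P,ox,oy,x0,y0,k:[((x-ox)/k+x0-.5,(y-oy)/k+y0-.5) for x,y in P]
for n,w,P,a,z in [("red",w2,[(399,92),(513,138),(362,176),(475,222)],(240,0,265,120,4),50),
 ("yel",w2,[(293,427),(395,452),(270,495),(378,517)],(240,300,265,240,4),50),
 ("felt L",w1,[(75,97),(153,106),(150,162),(72,157)],(0,0,290,0,2.4),22),
 ("felt R",w1,[(44,475),(110,480),(106,522),(42,515)],(0,0,290,0,2.4),22),
 ("cheeks",w1,[(55,22),(187,40),(17,562),(121,572)],(0,0,290,0,2.4),28),
 ("greenlabel",w1,[(40,305),(118,312),(115,373),(36,366)],(0,0,290,0,2.4),72)]:
    Q=np.array([onz(w,p,z)[:2] for p in f(P,*a)]);print(n,Q.round(1).tolist(),"mean",Q.mean(0).round(1))
E
```

```text
red [[424.6, -196.9], [458.3, -210.4], [413.1, -221.8], [447.2, -235.8]] mean [ 435.8 -216.2]
yel [[386.6, -367.8], [420.8, -377.3], [377.6, -394.1], [414.5, -402.8]] mean [ 399.9 -385.5]
felt L [[433.4, 221.2], [471.1, 217.3], [470.5, 192.5], [432.0, 194.8]] mean [451.7 206.5]
felt R [[416.3, 31.7], [453.4, 28.8], [451.5, 3.7], [414.9, 8.0]] mean [434.  18.]
cheeks [[424.1, 250.8], [485.3, 243.5], [400.5, -18.5], [460.3, -24.7]] mean [442.6 112.8]
greenlabel [[417.4, 126.1], [452.8, 123.0], [451.9, 95.4], [415.2, 98.7]] mean [434.3 110.8]
```

```bash
python3 - <<'E'
from h import *
R=pose(30,68);u=-R.as_matrix()[:,2];g=np.array([447,-221,25])+4*u
print(u.round(2));delta(tcp(g+100*u,R),R)
E
```

```text
[-0.19 -0.46  0.87]
shift cm [-2.18 -1.03 15.23] turn [-0.101  0.516  0.377]
```

```bash
python3 -m handwheel '{"series":[[[-2.2,-1.0,15.2,-0.101,0.516,0.377,1],[-2.2,-1.0,15.2,-0.101,0.516,0.377,1],[-2.2,-1.0,15.2,-0.101,0.516,0.377,1],[-2.2,-1.0,15.2,-0.101,0.516,0.377,1],[-2.2,-1.0,15.2,-0.101,0.516,0.377,1],[-2.2,-1.0,15.2,-0.101,0.516,0.377,1],[-2.2,-1.0,15.2,-0.101,0.516,0.377,1]]]}'
cat > look.py <<'E'
# look.py name cx cy heading z : hover picture with the predicted jar (body + lid ends) overlaid, 
from h import *
import sys,pickle
n=sys.argv[1];cx,cy,hd,z=map(float,sys.argv[2:6])
w=eyes.snapshot("wrist");pickle.dump(w,open(n+".pkl","wb"));im=w["img"][:,:,::-1].copy()
H=Ro.from_euler('z',hd,degrees=True)
k=2;im=cv2.resize(im,None,fx=k,fy=k,interpolation=cv2.INTER_CUBIC)
for a,rad in [(-32,28.87),(14,28.87),(32,22)]:
    P=[H.apply([a,rad*np.cos(t),rad*np.sin(t)])+[cx,cy,z] for t in np.radians(np.arange(0,360,60))]
    q=np.array([(proj(w,p)+.5)*k for p in P])
    cv2.polylines(im,[q.round().astype(int)],True,(255,0,255),1)
c=proj(w,[cx,cy,z])*k
x0=int(np.clip(c[0]-300,0,1280-600));y0=int(np.clip(c[1]-225,0,800-450));print("crop origin (px*2)",x0,y0)
cv2.imwrite(f"pics/{n}.png",im[y0:y0+450,x0:x0+600])
s=status.sense();print(s["tool_pos"],s["tcp_rot"],s["ft_force"])
E
python3 look.py w3 447 -221 -22 25
```

```text
time: 3.55
tool_pos: [432.0, -262.0, 100.5]
tcp_rot: [179.8, -29.8, 68.1]
ft_force: [0.8, 0.2, 0.4]
finger_gap: 85.2
grip_force: 0.0
crop origin (px*2) 333 187
[ 431.91226232 -262.07140052  100.39211026] [179.85374358 -29.83379572  68.10443251] [ 0.35846648  0.24316595 -0.63463349]
```

View pics/w3.png

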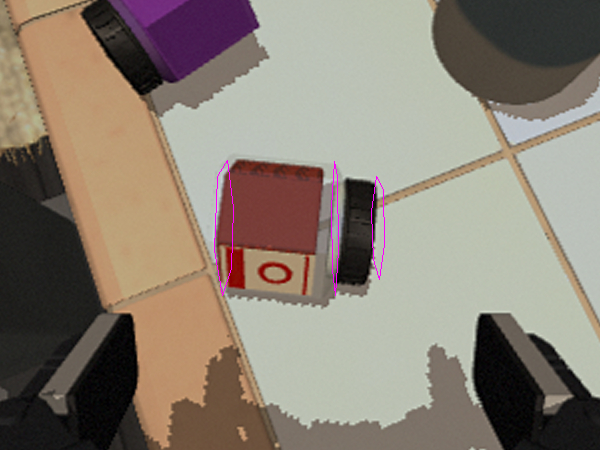

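The overlay fits the red jar, whose label is at crop (270,270) and body at (218–325, 162–300). I'll check the height and then go in.

```bash
python3 - <<'E'
from h import *
import pickle
w2=pickle.load(open("w2.pkl","rb"));w3=pickle.load(open("w3.pkl","rb"))
for a,b in [((295,163.5),(275,217)),((323.3,175),(326,219))]: print(tri([(w2,a),(w3,b)]).round(1), onz(w3,b,50).round(1))
R=pose(30,68);u=-R.as_matrix()[:,2];g=np.array([446.5,-221,25])+4*u
delta(tcp(g,R),R)
E
```

```text
[ 413.2 -222.    49. ] [ 413.5 -222.2   50. ]
[ 447.9 -236.9   45.2] [ 448.  -237.7   50. ]
shift cm [ 0.03 -0.2  10.18] turn [0.002 0.003 0.002]
```

```bash
python3 -m handwheel '{"series":[[[0,-0.2,5,0,0,0,1],[0,-0.2,8,0,0,0,1],[0,-0.2,10.1,0,0,0,1],[0,-0.2,10.1,0,0,0,1],[0,-0.2,10.1,0,0,0,1],[0,-0.2,10.1,0,0,0,0.4],[0,-0.2,10.1,0,0,0,0.4],[0,-0.2,10.1,0,0,0,0.4],[0,-0.2,10.1,0,0,0,0.4],[0,-0.2,10.1,0,0,0,0.4]]]}' 40

```

```text
time: 4.85
tool_pos: [448.9, -216.3, 13.3]
tcp_rot: [179.8, -29.9, 67.9]
ft_force: [-1.1, -1.0, 5.2]
finger_gap: 63.8
grip_force: 43.6
```

```bash
cat > tgt.py <<'E'
from h import *
s=status.sense();R0=Ro.from_euler('xyz',s["tcp_rot"],degrees=True);p0=s["tool_pos"]
d=R0.inv().apply(np.array([446.5,-221,25])-p0);print("d",d.round(1));d[1]=0
np.save("d_red.npy",d)
N=np.array([451.6,206.9,0]);R=pose(-30,90-5.3)
print("lift");delta(p0+[0,0,110],R0,(p0,R0))
print("over");delta(N+[0,0,137]-R.apply(d),R,(p0,R0))
E
python3 tgt.py
```

```text
d [  1.3  -0.4 -12.8]
lift
shift cm [ 5.48  0.03 -9.54] turn [0. 0. 0.]
over
shift cm [ 39.11 -15.45   9.38] turn [ 0.002 -1.037 -0.308]
```

```bash
python3 -m handwheel '{"series":[[[1.5,0,-2.6,0,0,0,0.4],[3.5,0,-6.1,0,0,0,0.4],[5.5,0,-9.5,0,0,0,0.4],[9.7,-1.9,-7.2,0,-0.13,-0.04,0.4],[13.9,-3.9,-4.8,0,-0.26,-0.08,0.4],[18.1,-5.8,-2.4,0,-0.39,-0.12,0.4],[22.3,-7.7,-0.1,0,-0.52,-0.155,0.4],[26.5,-9.7,2.3,0,-0.65,-0.19,0.4],[30.7,-11.6,4.7,0,-0.78,-0.23,0.4],[34.9,-13.5,7,0,-0.91,-0.27,0.4],[39.1,-15.4,9.4,0.002,-1.037,-0.308,0.4],[39.1,-15.4,9.4,0.002,-1.037,-0.308,0.4]]]}'
python3 - <<'E'
from h import *
d=np.load("d_red.npy");N=np.array([451.6,206.9,0]);R=pose(-30,90-5.3)
print("z70");delta(N+[0,0,75]-R.apply(d),R)
E
```

```text
time: 6.35
tool_pos: [448.2, 204.6, 120.7]
tcp_rot: [-179.4, 30.2, 85.5]
ft_force: [-1.0, -0.7, -1.8]
finger_gap: 63.9
grip_force: 44.7
z70
shift cm [2.4  0.36 5.1 ] turn [-0.003  0.004  0.012]
```

```bash
python3 -m handwheel '{"series":[[[0.8,0.4,1.7,-0.003,0.004,0.012,0.4],[1.6,0.4,3.4,-0.003,0.004,0.012,0.4],[2.4,0.4,5.1,-0.003,0.004,0.012,0.4],[2.4,0.4,5.1,-0.003,0.004,0.012,0.4],[2.4,0.4,5.1,-0.003,0.004,0.012,0.4]]]}'
cat > look2.py <<'E'
from h import *
import sys,pickle
n=sys.argv[1];d=np.load(sys.argv[2]);k=2
w=eyes.snapshot("wrist");pickle.dump(w,open(n+".pkl","wb"))
im=cv2.resize(w["img"][:,:,::-1].copy(),None,fx=k,fy=k,interpolation=cv2.INTER_CUBIC)
H=Ro.from_euler('z',-5.3,degrees=True);C=np.array([442.8,112.4,0])
def pl(P,c): cv2.polylines(im,[np.array([(proj(w,p)+.5)*k for p in P]).round().astype(int)],True,c,1)
for y in (-95,0,95):
    for hw,z in((16,22),(26.4,40)): pl([H.apply([a,y+b*hw,z])+C for a,b in((-22,-1),(22,-1),(22,1),(-22,1))],(255,0,255))
for y in (-142,142): pl([H.apply([-32,y,28])+C,H.apply([32,y,28])+C],(255,0,255))
s=status.sense();R=Ro.from_euler('xyz',s["tcp_rot"],degrees=True);J=s["tool_pos"]+R.apply(d)
print("jar",J.round(1),s["tcp_rot"].round(1))
for a,rad in [(-32,28.87),(14,28.87)]: pl([J+H.apply([a,rad*np.cos(t),rad*np.sin(t)]) for t in np.radians(np.arange(0,360,60))],(255,255,0))
o=cv2.resize(im,(800,500),interpolation=cv2.INTER_AREA);cv2.imwrite(f"pics/{n}.png",o)
E
python3 look2.py w4 d_red.npy
```

```text
time: 6.98
tool_pos: [454.4, 194.9, 69.8]
tcp_rot: [179.5, 29.7, 83.9]
ft_force: [-0.0, -0.4, -0.6]
finger_gap: 64.1
grip_force: 44.7
jar [455.4 202.7  80.6] [179.5  29.6  83.9]
```

View pics/w4.png

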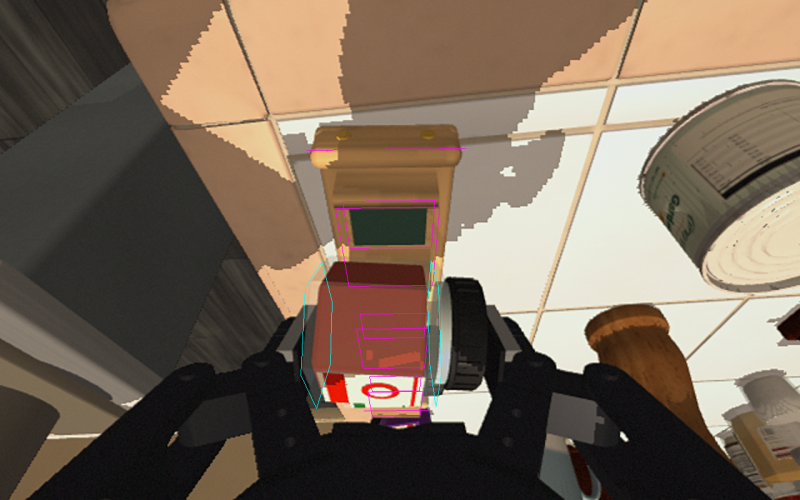

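The jar is over the left nest, its label edge at about (370,373), and the nest overlay fits the felt at (350–428, 208–247). I'll check the held jar's lateral offset numerically.

```bash
python3 - <<'E'
from h import *
import pickle
w=pickle.load(open("w4.pkl","rb"));w1=pickle.load(open("w1.pkl","rb"))
for c in (280,320): print(c,[(v,*w["img"][v,c]) for v in list(range(206,222,1))+list(range(226,240,2))+list(range(290,306))])
d=np.load("d_red.npy")
# camera mount in tool from nominal: cam at (73,1,-143)
M=np.array([[0,-.958,-.288],[1,0,0],[0,-.288,.958]])
Rt=Ro.from_matrix(w["R"].T@M.T);c=-w["R"].T@w["t"];tc=c-Rt.apply([73,1,-143]);J=tc+Rt.apply(d)
print("tcp from cam",tc.round(1),Rt.as_euler('xyz',degrees=True).round(1),"J",J.round(1))
H=Ro.from_euler('z',-6.1,degrees=True)
for t in (300,0,60,120):
    print(t,[proj(w,J+H.apply([a,28.87*np.cos(np.radians(t)),28.87*np.sin(np.radians(t))])).round(1).tolist() for a in(-32,14)])
E
```

```text
280 [(206, np.uint8(126), np.uint8(96), np.uint8(65)), (207, np.uint8(126), np.uint8(98), np.uint8(65)), (208, np.uint8(129), np.uint8(100), np.uint8(68)), (209, np.uint8(93), np.uint8(55), np.uint8(37)), (210, np.uint8(77), np.uint8(32), np.uint8(26)), (211, np.uint8(75), np.uint8(32), np.uint8(21)), (212, np.uint8(76), np.uint8(34), np.uint8(20)), (213, np.uint8(75), np.uint8(29), np.uint8(19)), (214, np.uint8(75), np.uint8(29), np.uint8(21)), (215, np.uint8(76), np.uint8(31), np.uint8(21)), (216, np.uint8(78), np.uint8(35), np.uint8(27)), (217, np.uint8(76), np.uint8(29), np.uint8(23)), (218, np.uint8(77), np.uint8(31), np.uint8(22)), (219, np.uint8(76), np.uint8(32), np.uint8(19)), (220, np.uint8(75), np.uint8(28), np.uint8(19)), (221, np.uint8(77), np.uint8(33), np.uint8(25)), (226, np.uint8(105), np.uint8(59), np.uint8(46)), (228, np.uint8(105), np.uint8(58), np.uint8(47)), (230, np.uint8(138), np.uint8(69), np.uint8(52)), (232, np.uint8(135), np.uint8(67), np.uint8(52)), (234, np.uint8(136), np.uint8(68), np.uint8(52)), (236, np.uint8(137), np.uint8(67), np.uint8(54)), (238, n
[... 2331 characters left out ...]
69), np.uint8(52)), (297, np.uint8(140), np.uint8(69), np.uint8(51)), (298, np.uint8(145), np.uint8(74), np.uint8(60)), (299, np.uint8(145), np.uint8(70), np.uint8(59)), (300, np.uint8(136), np.uint8(103), np.uint8(77)), (301, np.uint8(216), np.uint8(220), np.uint8(183)), (302, np.uint8(235), np.uint8(240), np.uint8(215)), (303, np.uint8(234), np.uint8(238), np.uint8(215)), (304, np.uint8(233), np.uint8(238), np.uint8(213)), (305, np.uint8(233), np.uint8(237), np.uint8(213))]
tcp from cam [454.  195.7  69.4] [179.5  29.6  83.9] J [454.7 203.1  79.9]
300 [[256.1, 206.7], [343.1, 206.5]]
0 [[242.7, 226.9], [349.1, 226.6]]
60 [[238.6, 297.1], [351.1, 296.6]]
120 [[250.4, 324.0], [346.0, 323.4]]
```

```bash
cat > nest.py <<'E'
from h import *
import sys
f,side,tilt,hd,z=sys.argv[1],sys.argv[2],*map(float,sys.argv[3:6])
d=np.load(f);N=np.array([451.6,206.9,0] if side=="L" else [434,17.9,0]);R=pose(tilt,90+hd)
s=status.sense();J=s["tool_pos"]+Ro.from_euler('xyz',s["tcp_rot"],degrees=True).apply(d)
print("jar-nest",(Ro.from_euler('z',5.3,degrees=True).apply(J-N)).round(1),s["tcp_rot"].round(1),s["ft_force"].round(1),s["finger_gap"].round(1));delta(N+[0,0,z]-R.apply(d),R)
E
python3 - <<'E'
import numpy as np
d=np.load("d_red.npy");d[0]-=1.2;np.save("d_red.npy",d)
E
python3 nest.py d_red.npy L -30 -4 60
```

```text
Traceback (most recent call last):
  File "nest.py", line 6, in <module>
    print("jar-nest",(Ro.from_euler('z',5.3,degrees=True).apply(J-N)).round(1),s["tcp_rot"].round(1),s["ft_force"].round(1),s["finger_gap"].round(1));delta(N+[0,0,z]-R.apply(d),R)
                                                                                                                            ^^^^^^^^^^^^^^^^^^^^^
AttributeError: 'float' object has no attribute 'round'
```

```bash
sed -i 's/s\["finger_gap"\].round(1)/s["finger_gap"]/' nest.py; python3 nest.py d_red.npy L -30 -4 60
```

```text
jar-nest [ 4.1 -4.9 81.2] [179.5  29.6  83.9] [-0.5  0.9 -1. ] 63.731597554458396
shift cm [ 1.46 -0.42  1.6 ] turn [-0.009 -0.006 -0.031]
```

```bash
python3 -m handwheel '{"series":[[[0.7,-0.4,0.8,-0.009,-0.006,-0.031,0.4],[1.46,-0.42,1.6,-0.009,-0.006,-0.031,0.4],[1.46,-0.42,1.6,-0.009,-0.006,-0.031,0.4],[1.46,-0.42,1.6,-0.009,-0.006,-0.031,0.4]]]}'; python3 nest.py d_red.npy L -30 -4 48
```

```text
time: 7.52
tool_pos: [450.5, 200.5, 48.0]
tcp_rot: [-179.9, 30.1, 86.1]
ft_force: [0.9, -0.7, -1.5]
finger_gap: 63.8
grip_force: 44.7
jar-nest [-0.6  0.  59. ] [-179.9   30.1   86.1] [ 0.9 -0.7 -1.5] 63.83943286072165
shift cm [0.55 0.07 0.96] turn [-0.     0.001  0.001]
```

Accurate now, so I'll lower the rest of the way and watch the force.

```bash
python3 -m handwheel '{"series":[[[0.2,0.05,0.35,0,0,0,0.4],[0.4,0.07,0.7,0,0,0,0.4],[0.55,0.07,0.96,0,0,0,0.4],[0.55,0.07,0.96,0,0,0,0.4],[0.55,0.07,0.96,0,0,0,0.4]]]}'; python3 nest.py d_red.npy L -30 -4 47
```

```text
time: 8.15
tool_pos: [451.4, 199.6, 37.6]
tcp_rot: [-180.0, 30.1, 86.0]
ft_force: [-1.5, -5.1, 5.9]
finger_gap: 63.9
grip_force: 44.4
jar-nest [ 0.3 -0.8 48.6] [-180.    30.1   86. ] [-1.5 -5.1  5.9] 63.85731875098509
shift cm [ 0.15 -0.03  0.1 ] turn [-0.     0.002  0.   ]
```

```bash
python3 -m handwheel '{"series":[[[0,0,0.1,0,0,0,0.4],[0,0,0.15,0,0,0,0.4],[0,0,0.15,0,0,0,0.4]]]}'; python3 nest.py d_red.npy L -30 -4 47
```

```text
time: 8.52
tool_pos: [451.4, 199.5, 37.4]
tcp_rot: [-180.0, 30.1, 86.0]
ft_force: [-4.2, -2.1, 14.0]
finger_gap: 64.1
grip_force: 44.7
jar-nest [ 0.3 -0.9 48.4] [-180.    30.1   86. ] [-4.2 -2.1 14. ] 64.08817669396826
shift cm [ 0.16 -0.03  0.08] turn [-0.     0.002  0.   ]
```

```bash
python3 -m handwheel '{"series":[[[0,0,0,0,0,0,0.5],[0,0,0,0,0,0,0.7],[0,0,0,0,0,0,1],[0,0,0,0,0,0,1],[0,0,0,0,0,0,1],[0,0,-3,0,0,0,1],[0,0,-7,0,0,0,1],[0,0,-11,0,0,0,1],[0,0,-15,0,0,0,1],[0,0,-15,0,0,0,1]]]}'; python3 -c "
from h import *
s=status.sense();R0=Ro.from_euler('xyz',s['tcp_rot'],degrees=True);p0=s['tool_pos']
print(p0)
delta([435,80,230],pose(0),(p0,R0));delta([470,-330,230],pose(0,75.6),(p0,R0))
"
```

```text
time: 9.78
tool_pos: [458.1, 277.0, 168.8]
tcp_rot: [179.7, 29.8, 86.0]
ft_force: [0.2, -0.4, -0.7]
finger_gap: 85.0
grip_force: 0.0
[458.12560592 276.96569075 168.81743204]
shift cm [-20.23  -0.95   4.52] turn [-0.014  0.52  -0.067]
shift cm [-55.52   5.33  24.74] turn [0.052 0.518 0.178]
```

```bash
python3 -m handwheel '{"series":[[[-20.2,-1,4.5,-0.014,0.52,-0.067,1],[-20.2,-1,4.5,-0.014,0.52,-0.067,1],[-20.2,-1,4.5,-0.014,0.52,-0.067,1],[-20.2,-1,4.5,-0.014,0.52,-0.067,1],[-20.2,-1,4.5,-0.014,0.52,-0.067,1],[-20.2,-1,4.5,-0.014,0.52,-0.067,1]]]}'; python3 - <<'E'
from h import *
import pickle
w=eyes.snapshot("wrist");pickle.dump(w,open("w5.pkl","wb"))
# yellow: bottom-end mid (382,-381), heading -14.4
C=np.array([382.1,-381,0])+30.5*np.array([np.cos(np.radians(14.4)),-np.sin(np.radians(14.4)),0]);C[2]=25;print(C.round(1))
s=status.sense();R0=Ro.from_euler('xyz',s['tcp_rot'],degrees=True);p0=s['tool_pos']
R=pose(-30,75.6);u=-R.as_matrix()[:,2]
print(p0,u);delta(tcp(C+4*u+100*u,R),R,(p0,R0))
E
```

```text
time: 10.52
tool_pos: [432.5, 78.0, 226.9]
tcp_rot: [-179.7, 0.2, 89.8]
ft_force: [0.1, 0.3, 0.9]
finger_gap: 85.3
grip_force: 0.0
[ 411.6 -388.6   25. ]
[432.4435843   78.802271   226.68784261] [0.12434494 0.48429158 0.8660254 ]
shift cm [-42.56  -0.88  12.95] turn [ 0.06  -0.516  0.246]
```

```bash
python3 -m handwheel '{"series":[[[-42.5,-0.9,13,0.06,-0.516,0.246,1],[-42.5,-0.9,13,0.06,-0.516,0.246,1],[-42.5,-0.9,13,0.06,-0.516,0.246,1],[-42.5,-0.9,13,0.06,-0.516,0.246,1],[-42.5,-0.9,13,0.06,-0.516,0.246,1],[-42.5,-0.9,13,0.06,-0.516,0.246,1],[-42.5,-0.9,13,0.06,-0.516,0.246,1],[-42.5,-0.9,13,0.06,-0.516,0.246,1],[-42.5,-0.9,13,0.06,-0.516,0.246,1],[-42.5,-0.9,13,0.06,-0.516,0.246,1]]]}'; python3 look.py w6 411.6 -388.6 -14.4 25
python3 - <<'E'
from h import *
import pickle
w=pickle.load(open("w5.pkl","rb"));im=cv2.resize(w["img"][:,:,::-1].copy(),None,fx=3,fy=3,interpolation=cv2.INTER_CUBIC)
c=(proj(w,[447,160,60])*3).astype(int);print(c/3)
x0,y0=max(c[0]-150,0),max(c[1]-250,0)
a=im[y0:y0+500,x0:x0+300];b=cv2.imread("pics/w6.png")[:,50:550];print("crop0",x0,y0)
o=np.zeros((600,800,3),np.uint8);o[:a.shape[0],:300]=a;o[:450,300:800]=b;cv2.imwrite("pics/c2.png",o)
E
```

```text
time: 11.82
tool_pos: [423.6, -345.4, 99.3]
tcp_rot: [179.9, 29.9, 75.7]
ft_force: [0.2, 0.3, -0.0]
finger_gap: 85.3
grip_force: 0.0
crop origin (px*2) 334 191
[ 423.7084367  -345.56445792   99.51346583] [179.89042501  29.94891745  75.66618781] [ 0.08159521 -0.03157247 -0.02098866]
[333. 105.]
crop0 849 65
```

View pics/c2.png

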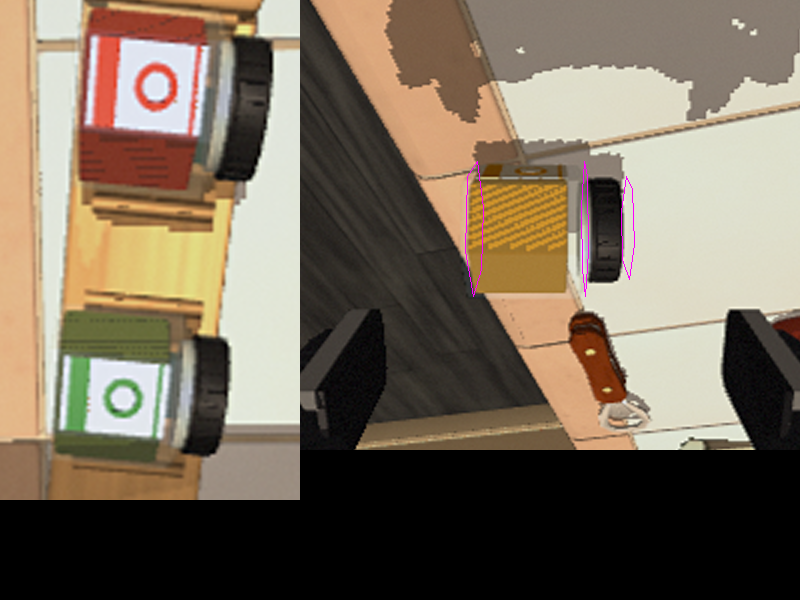

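Red is seated at crop (150,100) with its label straight up, like the green one. The yellow overlay fits, about 2 mm too far along +axis. I'll check the red seating numerically and compute the yellow approach.

```bash
python3 - <<'E'
from h import *
import pickle
w=pickle.load(open("w5.pkl","rb"));H=Ro.from_euler('z',-5.3,degrees=True)
for n,N in(("red",[451.6,206.9,0]),("green",[442.8,112.4,0])):
    print(n,[(((proj(w,np.array(N)+H.apply([a,b,72]))+.5)*3)-[849,65]).round().tolist() for a,b in((-32,14.4),(14,14.4),(-32,-14.4),(14,-14.4))])
C=np.array([410.1,-388.2,25]);R=pose(-30,75.6);u=-R.as_matrix()[:,2];delta(tcp(C+4*u,R),R)
E
```

```text
red [[71.0, 31.0], [220.0, 45.0], [64.0, 133.0], [209.0, 147.0]]
green [[49.0, 346.0], [185.0, 359.0], [43.0, 431.0], [175.0, 443.0]]
shift cm [-0.15 -0.28 10.16] turn [ 0.002 -0.001  0.001]
```

```bash
python3 -m handwheel '{"series":[[[-0.15,-0.28,5,0,0,0,1],[-0.15,-0.28,8,0,0,0,1],[-0.15,-0.28,10.1,0,0,0,1],[-0.15,-0.28,10.1,0,0,0,1],[-0.15,-0.28,10.1,0,0,0,1],[-0.15,-0.28,10.1,0,0,0,0.4],[-0.15,-0.28,10.1,0,0,0,0.4],[-0.15,-0.28,10.1,0,0,0,0.4],[-0.15,-0.28,10.1,0,0,0,0.4],[-0.15,-0.28,10.1,0,0,0,0.4]]]}' 40
cat > t2.py <<'E'
from h import *
C=np.array([410.1,-388.2,25])
s=status.sense();R0=Ro.from_euler('xyz',s["tcp_rot"],degrees=True);p0=s["tool_pos"]
d=R0.inv().apply(C-p0);print("d",d.round(1));d[1]=0;np.save("d_y.npy",d)
C=p0+R0.apply(d);R=pose(30,75.6);print(C.round(1))
for z in (60,0.5): delta(C+[0,0,z]-(R0 if False else R).apply(d),R,(p0,R0))
delta(p0+[0,0,60],R0,(p0,R0))
E
python3 t2.py
```

```text
time: 13.12
tool_pos: [408.3, -396.7, 14.1]
tcp_rot: [179.8, 30.0, 75.5]
ft_force: [0.1, 5.8, 8.1]
finger_gap: 63.4
grip_force: 45.3
d [  2.1  -0.3 -13.8]
[ 410.4 -388.3   25. ]
shift cm [-1.7   0.02 -5.71] turn [ 0.004  1.047 -0.   ]
shift cm [ 1.27 -0.   -0.56] turn [ 0.004  1.047 -0.   ]
shift cm [-3.    0.02 -5.2 ] turn [0. 0. 0.]
```

```bash
python3 -m handwheel '{"series":[[[-1.5,0,-2.6,0,0,0,0.4],[-3,0,-5.2,0,0,0,0.4],[-2.8,0,-5.3,0,0.18,0,0.4],[-2.5,0,-5.4,0,0.36,0,0.4],[-2.3,0,-5.5,0,0.53,0,0.4],[-2.1,0,-5.6,0,0.71,0,0.4],[-1.9,0,-5.7,0,0.88,0,0.4],[-1.7,0,-5.7,0.004,1.047,0,0.4],[-0.7,0,-4,0.004,1.047,0,0.4],[0.3,0,-2.3,0.004,1.047,0,0.4],[0.3,0,-2.3,0.004,1.047,0,0.4],[0.3,0,-2.3,0.004,1.047,0,0.4]]]}'
cat > t3.py <<'E'
from h import *
import sys
d=np.load("d_y.npy");R=pose(30,75.6);s=status.sense();R0=Ro.from_euler('xyz',s["tcp_rot"],degrees=True)
J=s["tool_pos"]+R0.apply(d);print(J.round(1),s["tcp_rot"].round(1),s["ft_force"].round(1));delta(np.array([410.4,-388.3,float(sys.argv[1])])-R.apply(d),R)
E
python3 t3.py 25.5
```

```text
time: 14.62
tool_pos: [411.3, -382.3, 31.8]
tcp_rot: [-179.9, -29.9, 75.6]
ft_force: [-0.5, -0.1, -1.2]
finger_gap: 63.3
grip_force: 45.0
[ 410.1 -387.3   44.9] [-179.9  -29.9   75.6] [-0.5 -0.1 -1.2]
shift cm [-1.04  0.06  1.63] turn [-0.002  0.001  0.   ]
```

```bash
python3 -m handwheel '{"series":[[[-0.4,0,0.7,0,0,0,0.4],[-0.8,0,1.3,0,0,0,0.4],[-1.0,0.05,1.65,0,0,0,0.4],[-1.0,0.05,1.65,0,0,0,0.4],[-1.0,0.05,1.65,0,0,0,0.4]]]}'; python3 t3.py 24.5
```

```text
time: 15.25
tool_pos: [410.8, -383.6, 15.0]
tcp_rot: [-179.8, -30.1, 75.6]
ft_force: [-10.3, 4.7, 24.9]
finger_gap: 63.6
grip_force: 48.2
[ 409.5 -388.6   28. ] [-179.8  -30.1   75.6] [-10.3   4.7  24.9]
shift cm [-0.13  0.08  0.33] turn [-0.002 -0.002 -0.001]
```

```bash
python3 -m handwheel '{"series":[[[0.05,0,-0.08,0,0,0,0.4],[0.05,0,-0.08,0,0,0,0.5],[0.05,0,-0.08,0,0,0,0.7],[0.05,0,-0.08,0,0,0,1],[0.05,0,-0.08,0,0,0,1],[0.05,0,-0.08,0,0,0,1],[0,0,-3,0,0,0,1],[0,0,-6,0,0,0,1],[0,0,-10,0,0,0,1],[0,0,-10,0,0,0,1]]]}'; python3 - <<'E'
from h import *
C=np.array([410.4,-388.3,25]);R=pose(-30,75.6);u=-R.as_matrix()[:,2];delta(tcp(C+104*u,R),R)
E
```

```text
time: 16.5
tool_pos: [399.4, -435.2, 101.6]
tcp_rot: [179.9, -29.7, 75.6]
ft_force: [0.6, 0.1, 0.3]
finger_gap: 85.1
grip_force: 0.0
shift cm [ 7.75 -0.11  4.74] turn [ 0.002 -1.043 -0.002]
```

```bash
python3 -m handwheel '{"series":[[[7.7,-0.1,4.7,0.002,-1.043,-0.002,1],[7.7,-0.1,4.7,0.002,-1.043,-0.002,1],[7.7,-0.1,4.7,0.002,-1.043,-0.002,1],[7.7,-0.1,4.7,0.002,-1.043,-0.002,1],[7.7,-0.1,4.7,0.002,-1.043,-0.002,1],[7.7,-0.1,4.7,0.002,-1.043,-0.002,1],[7.7,-0.1,4.7,0.002,-1.043,-0.002,1],[7.7,-0.1,4.7,0.002,-1.043,-0.002,1]]]}'; python3 look.py w7 410.4 -388.3 -14.4 25
```

```text
time: 17.5
tool_pos: [420.1, -344.1, 95.7]
tcp_rot: [-179.7, 29.6, 75.9]
ft_force: [-0.5, -0.1, 0.9]
finger_gap: 85.3
grip_force: 0.0
crop origin (px*2) 341 199
[ 420.15288141 -344.76847502   96.21648923] [-179.72173655   29.61966774   75.77833144] [-0.11047812 -0.16284893 -0.46256015]
```

View pics/w7.png

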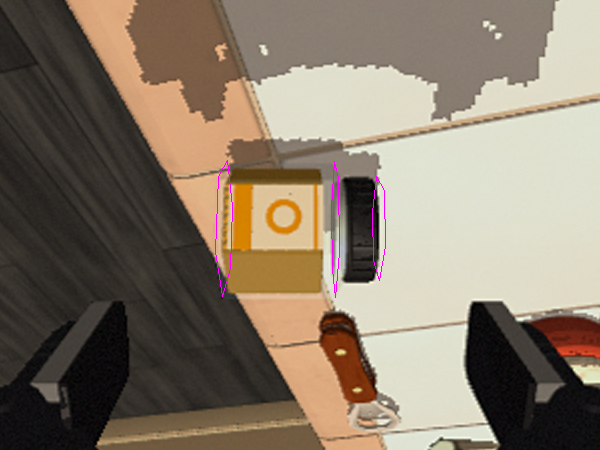

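The yellow jar lies flat with its label on the upper-left flat, at crop (280,215), and the overlay fits. Regrasping.

```bash
python3 - <<'E'
from h import *
C=np.array([410.4,-388.3,25]);R=pose(-30,75.6);u=-R.as_matrix()[:,2];delta(tcp(C+4*u,R),R)
E
```

```text
shift cm [-0.37  0.17  9.86] turn [-0.003 -0.007  0.003]
```

```bash
python3 -m handwheel '{"series":[[[-0.3,0.15,5,0,0,0,1],[-0.3,0.15,8,0,0,0,1],[-0.3,0.15,9.8,0,0,0,1],[-0.3,0.15,9.8,0,0,0,1],[-0.3,0.15,9.8,0,0,0,1],[-0.3,0.15,9.8,0,0,0,0.4],[-0.3,0.15,9.8,0,0,0,0.4],[-0.3,0.15,9.8,0,0,0,0.4],[-0.3,0.15,9.8,0,0,0,0.4],[-0.3,0.15,9.8,0,0,0,0.4]]]}' 40
python3 - <<'E'
from h import *
C=np.array([410.4,-388.3,25]);s=status.sense();R0=Ro.from_euler('xyz',s["tcp_rot"],degrees=True);p0=s["tool_pos"]
d=R0.inv().apply(C-p0);print("d",d.round(1));d[1]=0;np.save("d_y.npy",d)
N=np.array([434,17.9,0]);R=pose(30,90-5.3)
delta(p0+[0,0,115],R0,(p0,R0));delta(N+[0,0,137]-R.apply(d),R,(p0,R0))
E
```

```text
time: 18.8
tool_pos: [409.8, -394.5, 14.0]
tcp_rot: [-179.8, 29.8, 75.8]
ft_force: [-1.0, 3.3, 7.4]
finger_gap: 63.4
grip_force: 44.9
d [ -0.1  -0.9 -12.6]
shift cm [-5.71 -0.03 -9.98] turn [0. 0. 0.]
shift cm [ 30.19  -7.95 -30.18] turn [-0.002  1.041 -0.164]
```

```bash
python3 -m handwheel '{"series":[[[-1.6,0,-2.8,0,0,0,0.4],[-3.6,0,-6.4,0,0,0,0.4],[-5.7,0,-10,0,0,0,0.4],[-1.2,-1,-12.5,0,0.13,-0.02,0.4],[3.3,-2,-15,0,0.26,-0.04,0.4],[7.8,-3,-17.6,0,0.39,-0.06,0.4],[12.3,-4,-20.1,0,0.52,-0.08,0.4],[16.7,-5,-22.6,0,0.65,-0.1,0.4],[21.2,-6,-25.1,0,0.78,-0.12,0.4],[25.7,-7,-27.7,0,0.91,-0.145,0.4],[30.2,-7.9,-30.2,0,1.041,-0.164,0.4],[30.2,-7.9,-30.2,0,1.041,-0.164,0.4]]]}'
python3 nest.py d_y.npy R 30 -5.3 62
```

```text
time: 20.3
tool_pos: [433.0, 26.4, 124.2]
tcp_rot: [-179.6, -30.2, 84.5]
ft_force: [-1.1, -0.6, -1.9]
finger_gap: 63.5
grip_force: 45.1
jar-nest [ -1.7   1.9 135. ] [-179.6  -30.2   84.5] [-1.1 -0.6 -1.9] 63.4788432435766
shift cm [-3.84  0.22  6.21] turn [-0.006 -0.004 -0.002]
```

```bash
python3 -m handwheel '{"series":[[[-1.3,0.2,2.1,-0.006,-0.004,-0.002,0.4],[-2.6,0.2,4.2,-0.006,-0.004,-0.002,0.4],[-3.84,0.22,6.2,-0.006,-0.004,-0.002,0.4],[-3.84,0.22,6.2,-0.006,-0.004,-0.002,0.4],[-3.84,0.22,6.2,-0.006,-0.004,-0.002,0.4],[-3.84,0.22,6.2,-0.006,-0.004,-0.002,0.4]]]}'
python3 nest.py d_y.npy R 30 -5.3 50
python3 - <<'E'
from h import *
import pickle
w=eyes.snapshot("wrist");pickle.dump(w,open("w8.pkl","wb"))
d=np.load("d_y.npy");s=status.sense();R=Ro.from_euler('xyz',s["tcp_rot"],degrees=True);J=s["tool_pos"]+R.apply(d)
H=Ro.from_euler('z',-5.3,degrees=True)
for t in (0,60,120,180): print(t,[proj(w,J+H.apply([a,28.87*np.cos(np.radians(t)),28.87*np.sin(np.radians(t))])).round(1).tolist() for a in(-32,-9,14)])
L=cv2.cvtColor(w["img"],cv2.COLOR_RGB2LAB).astype(float)
for c in (290,310,330):
    g=np.abs(np.diff(cv2.GaussianBlur(L,(1,3),0)[:,c],axis=0)).sum(1);print(c,[(v,int(g[v])) for v in range(120,330) if g[v]>14 and g[v]==g[max(v-2,0):v+3].max()])
E
```

```text
time: 21.05
tool_pos: [437.1, 21.5, 53.7]
tcp_rot: [179.7, -29.8, 84.7]
ft_force: [0.5, 0.8, -2.0]
finger_gap: 63.5
grip_force: 45.1
jar-nest [ 2.7 -2.5 64.6] [179.7 -29.8  84.7] [ 0.5  0.8 -2. ] 63.4956171177809
shift cm [-0.5  -0.29  1.39] turn [0.005 0.004 0.   ]
0 [[257.1, 211.0], [300.6, 210.9], [344.0, 210.9]]
60 [[243.8, 232.7], [296.9, 232.6], [349.9, 232.5]]
120 [[239.7, 303.0], [295.8, 302.8], [351.7, 302.7]]
180 [[251.5, 328.2], [299.1, 328.0], [346.6, 327.9]]
290 [(160, 55), (179, 43), (209, 34), (215, 26), (229, 14), (235, 23), (239, 58), (262, 26), (276, 20), (299, 53), (303, 17), (316, 18), (324, 23)]
310 [(159, 43), (164, 30), (180, 43), (209, 44), (214, 28), (239, 57), (253, 49), (260, 46), (277, 44), (284, 44), (299, 53), (324, 27)]
330 [(147, 32), (151, 21), (159, 47), (165, 27), (181, 42), (209, 41), (214, 27), (217, 27), (221, 14), (235, 22), (239, 67), (299, 57), (304, 16), (324, 39)]
```

```bash
python3 -m handwheel '{"series":[[[-0.3,-0.29,0.7,0.005,0.004,0,0.4],[-0.5,-0.29,1.39,0.005,0.004,0,0.4],[-0.5,-0.29,1.39,0.005,0.004,0,0.4],[-0.5,-0.29,1.39,0.005,0.004,0,0.4]]]}'
python3 nest.py d_y.npy R 30 -5.3 47.5
```

```text
time: 21.6
tool_pos: [433.8, 24.8, 38.4]
tcp_rot: [-179.9, -30.1, 84.7]
ft_force: [-3.0, -3.3, 9.6]
finger_gap: 63.5
grip_force: 47.1
jar-nest [-0.8  0.4 49.3] [-179.9  -30.1   84.7] [-3.  -3.3  9.6] 63.509336468827904
shift cm [-0.13  0.09  0.13] turn [-0.002 -0.002 -0.   ]
```

```bash
python3 -m handwheel '{"series":[[[-0.09,0.05,0.06,0,0,0,0.4],[-0.09,0.05,0.06,0,0,0,0.4],[-0.09,0.05,0.06,0,0,0,0.4]]]}'
python3 nest.py d_y.npy R 30 -5.3 47.5
```

```text
time: 21.98
tool_pos: [433.9, 24.8, 38.4]
tcp_rot: [-179.8, -30.2, 84.7]
ft_force: [-11.1, -3.1, 23.3]
finger_gap: 63.3
grip_force: 48.7
jar-nest [-0.7  0.4 49.3] [-179.8  -30.2   84.7] [-11.1  -3.1  23.3] 63.25686181650368
shift cm [-0.12  0.08  0.13] turn [-0.003 -0.003  0.   ]
```

```bash
python3 -m handwheel '{"series":[[[0,0,0,0,0,0,0.5],[0,0,0,0,0,0,0.7],[0,0,0,0,0,0,1],[0,0,0,0,0,0,1],[0,0,0,0,0,0,1],[0,0,-3,0,0,0,1],[0,0,-7,0,0,0,1],[0,0,-11,0,0,0,1],[0,0,-15,0,0,0,1],[0,0,-15,0,0,0,1]]]}'; python3 - <<'E'
from h import *
delta([435,60,230],pose(0))
E
```

```text
time: 23.22
tool_pos: [429.1, -52.6, 169.4]
tcp_rot: [179.8, -29.9, 84.7]
ft_force: [-0.6, 0.4, 0.5]
finger_gap: 85.1
grip_force: 0.0
shift cm [12.79 -0.45  0.36] turn [ 0.027 -0.522 -0.091]
```

```bash
python3 -m handwheel '{"series":[[[12.8,-0.4,0.4,0.027,-0.522,-0.091,1],[12.8,-0.4,0.4,0.027,-0.522,-0.091,1],[12.8,-0.4,0.4,0.027,-0.522,-0.091,1],[12.8,-0.4,0.4,0.027,-0.522,-0.091,1],[12.8,-0.4,0.4,0.027,-0.522,-0.091,1],[12.8,-0.4,0.4,0.027,-0.522,-0.091,1]]]}'; python3 - <<'E'
from h import *
w=eyes.snapshot("wrist");k=2.4
im=cv2.resize(w["img"][:,:,::-1].copy(),None,fx=k,fy=k,interpolation=cv2.INTER_CUBIC)
H=Ro.from_euler('z',-5.3,degrees=True)
for y in (-95,0,95):
    J=np.array([442.8,112.4,0])+H.apply([0,y,72])
    q=np.array([(proj(w,J+H.apply([a,b,0]))+.5)*k for a,b in((-32,14.43),(14,14.43),(14,-14.43),(-32,-14.43))]).round().astype(int)
    cv2.polylines(im,[q],True,(255,0,255),1)
c=proj(w,[442.8,112.4,40])*k;x0=int(c[0]-200);y0=int(max(0,c[1]-300));cv2.imwrite("pics/fin.png",im[y0:y0+600,x0:x0+400])
E
```

```text
time: 23.98
tool_pos: [433.2, 60.7, 225.9]
tcp_rot: [-179.6, -0.2, 89.9]
ft_force: [-0.0, 0.4, 0.1]
finger_gap: 85.5
grip_force: 0.0
```

View pics/fin.png

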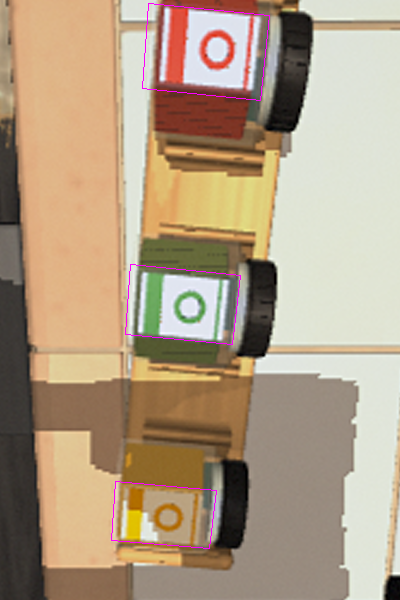

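All three labels face up. I measure the label heights from a second wrist position before handing in.

```bash
cat > ring.py <<'E'
from h import *
import pickle,sys
w=eyes.snapshot("wrist");pickle.dump(w,open(sys.argv[1],"wb"))
H=Ro.from_euler('z',-5.3,degrees=True);k=4;out={}
for n,y in (("red",95),("green",0),("yellow",-95)):
    c=proj(w,np.array([442.8,112.4,72])+H.apply([-7,y,0]));x0,y0=(c-18).astype(int)
    if x0<0 or y0<0: print(n,"out",c);continue
    p=cv2.resize(w["img"][y0:y0+36,x0:x0+36],None,fx=k,fy=k,interpolation=cv2.INTER_CUBIC)
    S=cv2.cvtColor(p,cv2.COLOR_RGB2HSV)[:,:,1];_,m=cv2.threshold(S,0,255,cv2.THRESH_OTSU)
    N,_,st,ce=cv2.connectedComponentsWithStats(m)
    print(n,c.round(1),[((ce[i]+.5)/k-.5+[x0,y0]).round(2).tolist()+st[i,2:].tolist() for i in range(1,N) if 150<st[i,4]<3000])
E
python3 ring.py a.pkl
python3 -m handwheel '{"series":[[[12,0,0,0,0,0,1],[12,0,0,0,0,0,1],[12,0,0,0,0,0,1],[12,0,0,0,0,0,1],[12,0,0,0,0,0,1]]]}'; python3 ring.py b.pkl
```

```text
red [331.2  31.4] [[334.25, 30.28, 58, 66, 1655]]
green [321.5 136.8] [[323.1, 137.69, 51, 53, 1058], [334.42, 142.08, 9, 71, 235], [318.0, 152.09, 144, 25, 1321]]
yellow [313.5 224.3] [[314.04, 225.11, 51, 47, 1167], [309.5, 240.07, 130, 14, 666]]
time: 24.7
tool_pos: [434.0, 180.4, 227.6]
tcp_rot: [-179.7, -0.2, 89.9]
ft_force: [-0.0, -0.2, -0.9]
finger_gap: 85.1
grip_force: 0.0
red [329.1 161.4] [[331.81, 160.8, 52, 52, 1143]]
green [320.6 244.6] [[308.36, 244.28, 28, 84, 1687], [322.18, 245.39, 44, 43, 714], [317.44, 258.81, 144, 29, 2976]]
yellow [313.4 315. ] [[313.86, 315.69, 45, 38, 802]]
```

```bash
python3 - <<'E'
from h import *
import pickle
a,b=(pickle.load(open(f,"rb")) for f in("a.pkl","b.pkl"))
H=Ro.from_euler('z',5.3,degrees=True)
for n,p,q in(("red",(334.25,30.28),(331.81,160.8)),("green",(323.1,137.69),(322.18,245.39)),("yellow",(314.04,225.11),(313.86,315.69))):
    X=tri([(a,p),(b,q)]);print(n,X.round(1),"in rack",H.apply(X-[442.8,112.4,0]).round(1))
E
```

```text
red [447.4 208.4  72.6] in rack [-4.3 96.  72.6]
green [437.5 112.2  72.3] in rack [-5.2 -0.7 72.3]
yellow [427.6  17.5  72.1] in rack [ -6.3 -95.9  72.1]
```

```bash
python3 -c "
from bench import r
print(r.hand_in())"
```

```text
the job is handed in; nothing more can be done
None
```

The red jar is in the left nest and the yellow jar is in the right nest, both label up. Their label centres measured 72.6 and 72.1 mm high against 72.3 mm for the green jar. The job is handed in, but the hand-in call returned no verdict.

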